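# Pin the tow link to its stud with a linch pin

## Task

The tow link's eye is on the hitch stud; secure it with the linch pin that is parked in the wooden block. Feel gently for the cross hole in the stud, push the pin down through it until its head sits flush on the stud, then flip the sprung ring over the stud's end so that it snaps shut under the pin's tip. Never force the pin against the hitch, and leave the small things round the hitch where they are.

Things in the scene. Friction and masses are not known exactly. Their poses are not given: they have to be found in the camera images.
- hitch: Blue steel hitch fixed to the bench; base plate 130 x 104 x 10, x = 1 to 131; upright 112 high at x = 60. Origin on the bench below point float_mid; z up, x from the stud's free end back into the bracket. A steel stud, 26 round, runs along x at height 85 and ends towards -x in a tang with level flats at heights 95 and 75. The pin must not press on the hitch with more than 30 N.
- float_mid (a point): Point over the stud's axis at the height of its top flat. A vertical 11.2 mm hole goes through the tang, 15 from the stud's free end. The stud floats endwise (stiffly, about 4 N; it cannot turn): the hole's centre lies within 15 mm of this point along the hitch's x, no reading tells where. Felt from the washer outwards, the hole comes before the free end. The nose draws the stud into line.
- washer (a point): Centre of the front face of the steel washer on the stud, 36 diameter, 3 thick, fixed, at x = 27 of the hitch. Behind it the tow link's eye, 44 diameter, to x = 50; the link slopes from it down to the bench towards the hitch's +y (to y = 170).
- linch_pin: Steel linch pin, 0.12 kg, standing upright in the block. Origin on its axis at the underside of the head, z up. Shank 10 diameter, 28.5 long. Head: round shoulder 16 diameter, 3 high, then a block 15 (x) by 14 (y). The ring's hinge lies along y, 8 above the origin (bosses out to y = +-9); the ring opens to the pin's -x. With the pin's x along the hitch's x the ring swings over the stud's free end.
- pin_head (a point): Top of the pin's head, 26.5 above the pin's origin. Grip the head across its y faces (14 mm apart) in the uppermost 13 mm, clear of the ring.
- pin_tip (a point): Tip of the pin, 28.5 below the pin's origin: blunt, 7.4 diameter, widening to 10 over 3.5 mm, so it enters a hole that is up to about 1.5 mm off centre.
- pin_block: Wooden block fixed to the bench, 84 (x) x 64 (y) x 40 high, origin under its centre. The linch pin stands in a 13 mm hole through it at x = -12, its head on the block's top. Two small fixed pin heads, 5 high, at x = 26, y = +-18.
- ring (a joint): Angle (rad) of the ring about its hinge: 0 open (ring nearly level, out to the pin's -x), 1.65 shut (ring down along the pin, its bow just under the tip). Over-centre spring: it holds itself at either end and tips over at about 0.83; from open it takes about 3 N down on the bow, then it snaps shut by itself.
- ring_bow (a point): Middle of the ring's bow, 40.5 from the hinge; wire 4 thick, ring 41 wide outside, 37 inside.
- threadlock_bottle: Small red bottle with a blue nozzle, 25 diameter, 69 high, loose, standing beside the hitch; origin under its centre. Leave alone.
- ball_bearing: Ball bearing lying flat, 38 diameter, 11 high, loose, beside the hitch; origin under its centre. Leave alone.
- bronze_bushing: Bronze flanged bushing, about 29 x 28 x 29, loose, beside the hitch; origin under its centre. Leave alone.

How it is judged (in metres and radians):
On the way, in this order (a step that is already met when the one before it is completed fails the run):
1. the pin is through the stud's hole with its head resting on the top flat, the ring still open (z of linch_pin in the frame of hitch between 0.093 and 0.0968 m and x of linch_pin in the frame of hitch between -0.0175 and 0.0175 m and y of linch_pin in the frame of hitch between -0.003 and 0.003 m and angle between linch_pin's own z axis and vertical below 0.12 rad and value of joint ring below 0.7 rad and contact force between linch_pin and hitch above 0.3 N), for 0.2 s.
2. the ring is snapped shut over the stud's end, the pin still home (z of linch_pin in the frame of hitch between 0.093 and 0.0968 m and x of linch_pin in the frame of hitch between -0.0175 and 0.0175 m and y of linch_pin in the frame of hitch between -0.003 and 0.003 m and angle between linch_pin's own z axis and vertical below 0.12 rad and value of joint ring above 1.5 rad and contact force between linch_pin and hitch above 0.3 N), for 0.2 s.
At the end, for the whole second after the job is handed in: The pin stands upright (within 0.12 rad) through the stud's hole, resting on the stud (contact over 0.3 N), its head within 1.8 mm of the stud's top flat, within 3 mm of the stud's middle line and inside the float band; the ring is shut (within 0.15 rad of its end); the pin is at rest (all of step 2 and linear speed of linch_pin below 0.02 m/s); the robot touches nothing.
It fails at once if the pin or its ring is pressed against the hitch with more than 30 N (contact force between linch_pin and hitch above 30 N).
It fails at once if a bystander (bottle, bearing, bushing) is moved more than 15 mm (distance of any of threadlock_bottle, ball_bearing, bronze_bushing from where it was at the start of the episode above 0.015 m).
It fails at once if the bottle is tipped over (angle between threadlock_bottle's own z axis and vertical above 0.5 rad).
It also fails if it takes over 54 s, if anything falls off the work surface, if the arm or the gripper's body presses on something with over 40 N, if the wrist force passes 120 N, or if a joint passes its speed limit or range.

## Robot

A 6-joint arm with a two-finger parallel gripper is mounted at the origin on a cart in front of the work surface, level with it; the furniture and walls round the work are solid. World frame = base frame: x ahead of the robot, y to its left, z up, the work surface at z = 0. Lengths are in m, angles in degrees, forces in N, time in s.
With the tool pointing down it reaches from about 0.3 to 0.875 m from the base axis. Payload 6.4 kg.
Tool frame: the origin (TCP) lies at the very end of the fingers, on their centre line; the grasp point (between the pads) lies r.grasp_offset behind it (r.grasp_offset is the distance from the TCP to the grasp point, in m); z points along the fingers, y is the line along which they close (so a half turn about z gives the same grasp; the last joint's range is limited). The gripper opens to 85 mm and grips with 20 to 120 N. Pads are 22 mm wide; open, the fingers measure 114 mm over their backs; the gripper's body (76 mm by 85 mm) begins 54 mm behind the grasp point. The pads swing forward as they close: fully open they stand 13 mm farther back than shut.
Start: joints at [-88.596, 10.359, 92.074, -0, 77.567, -11.82], TCP at [0.132, -0.56, 0.231] pointing down, gripper open.
Joint ranges: [-171.53, 171.53], [-51.25, 118.39], [17.06, 147.69], [-65.23, 245.23], [0, 150.52], [-178.68, 178.68]. Speed limits (degrees/s): [147.25, 147.25, 172.46, 180, 180, 180].

## Interface

Orientations are given as [roll, pitch, yaw] about the fixed x, y, z axes, in that order (R = Rz(yaw) Ry(pitch) Rx(roll)).
In Python, from station import r gives the robot as it stands. The module is installed in compiled form; this text tells all that it offers. Calls block until the motion is done:
- r.reach(position, orientation): joint-space move of the TCP to a pose.
- r.line_to(position, vel=0.15, orientation=None): straight line of the TCP; orientation=None keeps the orientation; vel is the mean speed in m/s.
- r.move_joints(angles): joint-space move.
- r.move_gripper(opening, effort=None): finger opening in m; effort is the grip in N (None keeps the last); returns when the fingers have stopped.
- r.dwell(seconds).
- r.inverse_kinematics(position, orientation): joint angles nearest the present ones, or None.
- r.sense(): the state.
- r.grab_frame(name): name is "side" or "top" or "wrist"; returns the picture (480x640x3 uint8, red, green, blue); there is no depth.
- r.camera_model(name): a dict with "camera_matrix" (3x3 intrinsics, pixels), "extrinsics" (4x4, takes a point from world to camera coordinates). Camera axes: x right, y up, looking along -z (the intrinsics and any distortion apply to the point x, -y, -z); pixel columns grow to the right and rows downward; lengths in m; the calibration is good to about 2 mm. A picture is of the moment at which its call begins: read the wrist's pose just before it. camera_model takes no time and is no camera call; for the wrist camera it gives the pose at the moment of the call.
A pose or a line that the arm cannot do raises r.IKError and nothing moves.
- r.hand_in(): hands the job in; it is judged then, once.
Trained networks look in the newest picture that a camera, given by its name, has taken for a name from the list of things; names that differ only in an ending like _2 or _b are one class to them, and where a whole thing is asked for, a point or a joint stands for the part that bears it (a point fixed in the world has none). Each returns a list of dicts, best first, with "conf" (0 to 1); they miss things now and then, are a little off and sometimes report something else, mostly with a low value. They report only what shows in the picture. A call takes as long as a camera call.
- r.recognise(target, camera): "extent" ([left, top, right, bottom] as shares, 0 to 1, of the picture: columns of its width, rows of its height, round what is visible of it).
- r.outline_of(target, camera): "mask" (480x640 bool, what is visible of it) and "extent" ([left, top, right, bottom] as shares, 0 to 1, of the picture: columns of its width, rows of its height, round what is visible of it).
- r.pinpoint(target, camera): "centre" ([column, row] as shares, 0 to 1, of the picture: columns of its width, rows of its height: a listed point, or the origin of a listed thing).
The state is a dict: "t": time; "q": joint angles; "joint_velocities": joint speeds; "joint_torque": joint torques, N m; "tool_pos": TCP position; "eef_rot": TCP orientation; "ft_force": force on the tool from outside, world axes, zero at the start; "wrist_torque": the same for the moment, N m; "finger_gap": finger opening in m; "grip_force": force on a finger pad.
Only numpy, scipy, OpenCV 4.12 (cv2) and the standard library are available. Lean on these libraries where they do the work, as an engineer would, in place of code of your own. Each camera call takes 0.05 s, during which the arm holds its last target. There are 200 camera calls.

## Working session

There is one attempt and no reset: what is moved stays moved. The work goes in short steps, each a Python script; the robot and the scene stay as the last script left them, time stands still between calls to the robot, and variables do not carry over. Pictures are saved under pics/ and viewed, at most 10 in all, crops included, and the job is handed in when it is done.

```bash
mkdir -p pics; cat > h.py <<'E'
import numpy as np, cv2
from station import r
def snap(c,fn=None):
    im=r.grab_frame(c); 
    if fn: cv2.imwrite('pics/'+fn,im[:,:,::-1])
    return im
def pix(n,c):
    d=r.pinpoint(n,c)
    return (np.array(d[0]['centre'])*[640,480],d[0]['conf']) if d else (None,0)
def ray(c,p):
    m=r.camera_model(c); K=np.array(m['camera_matrix']);E=np.array(m['extrinsics'])
    d=np.linalg.inv(K)@[p[0],p[1],1]; d=d*[1,-1,-1]
    R=E[:3,:3]; return -R.T@E[:3,3], R.T@d
def onz(c,p,z):
    o,d=ray(c,p); return o+d*(z-o[2])/d[2]
def proj(c,X):
    m=r.camera_model(c); K=np.array(m['camera_matrix']);E=np.array(m['extrinsics'])
    v=E[:3,:3]@np.array(X)+E[:3,3]; v=v*[1,-1,-1]; u=K@v; return u[:2]/u[2]
def tri(obs):
    A=0;b=0
    for c,p in obs:
        o,d=ray(c,p); d=d/np.linalg.norm(d); P=np.eye(3)-np.outer(d,d); A=A+P; b=b+P@o
    return np.linalg.solve(A,b)
E
python3 - <<'E'
from h import *
snap('top','top.png');snap('side','side.png')
print(r.grasp_offset, r.sense())
print(r.camera_model('top'))
for n in ['hitch','float_mid','washer','linch_pin','pin_head','pin_tip','pin_block','ring_bow','threadlock_bottle','ball_bearing','bronze_bushing']:
    a,ca=pix(n,'top');b,cb=pix(n,'side')
    print(n,a,ca,b,cb, tri([('top',a),('side',b)]) if ca and cb else '')
E
```

```text
0.0187 {'t': 0.1, 'q': array([-8.85978358e+01,  1.03972016e+01,  9.21251463e+01, -4.96353229e-04,
        7.75679525e+01, -1.18190807e+01]), 'joint_velocities': array([-0.03619323, -0.07943974, -0.14884654,  0.05147407, -0.14955317,
        0.00130727]), 'joint_torque': array([ 1.63771610e-04, -4.45879161e+01, -3.52240527e+01, -4.04445300e-04,
        4.11333298e-03,  6.61517817e-06]), 'tool_pos': array([ 0.13152154, -0.55925165,  0.2304851 ]), 'eef_rot': array([-1.79911515e+02, -1.80212315e-02,  1.32213382e+01]), 'ft_force': array([-0.0737006 , -0.64209752,  0.38636448]), 'wrist_torque': array([-0.00290742, -0.0134295 ,  0.04928587]), 'grip_force': 0.0, 'finger_gap': 0.08540819010938726}
{'camera_matrix': array([[589.80320831,   0.        , 319.04152521],
       [  0.        , 589.80320831, 228.11236477],
       [  0.        ,   0.        ,   1.        ]]), 'extrinsics': array([[ 0.00683457, -0.99987359,  0.01435596, -0.02249236],
       [ 0.99018001,  0.00877154,  0.13952275, -0.52259662],
       [-0.13963104,  0.01326141,  0.9901148 , -1.02446329],
       [ 0.        ,  0.        
[... 207 characters left out ...]

washer [301.696 205.296] 0.79 [320.128 239.808] 0.78 [0.55851806 0.01253167 0.08377804]
linch_pin None 0 [293.824 330.624] 0.48 
pin_head [438.08 271.2 ] 0.63 [285.888 320.496] 0.5 [ 0.46346846 -0.22494805  0.06359993]
pin_tip None 0 [289.6   345.696] 0.75 
pin_block [423.808 244.704] 0.65 [298.112 347.088] 0.69 [ 0.49977907 -0.21474496 -0.00430489]
ring_bow [438.208 269.088] 0.65 [294.208 293.616] 0.58 [ 0.47174629 -0.21542612  0.11051001]
threadlock_bottle [345.472 242.976] 0.5 [296.128 293.808] 0.82 [ 0.50193487 -0.0677099   0.00575793]
ball_bearing [246.4   235.296] 0.65 [303.104 249.984] 0.47 [ 5.21139485e-01  1.16277342e-01 -4.25066758e-04]
bronze_bushing None 0 [338.688 299.28 ] 0.56
```

View pics/top.png

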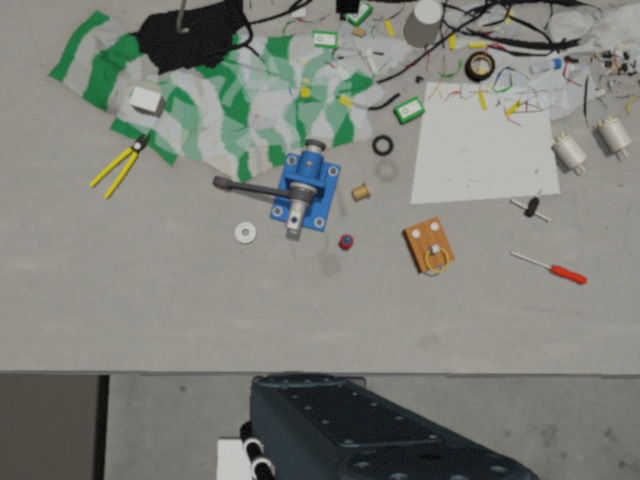

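View pics/side.png

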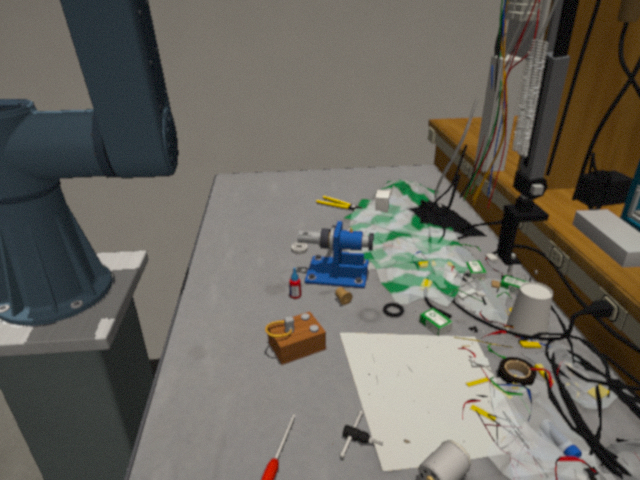

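The top picture shows the stud's free end near (292,235) with a dark hole near (294,218). The pin head is at about (436,248), with its ring towards the robot. I'll look at both from close up with the wrist camera.

```bash
python3 - <<'E'
from h import *
p=onz('top',(435,248),0.066); f=onz('top',(296.5,216),0.095); print(p,f)
def look(tag,names):
    snap('wrist',tag+'.png'); m=r.camera_model('wrist')
    print(r.sense()['tool_pos'],r.sense()['eef_rot'], -m['extrinsics'][:3,:3].T@m['extrinsics'][:3,3])
    for n,z in names:
        a,c=pix(n,'wrist'); print(n,a,c,onz('wrist',a,z) if c else '')
r.reach([f[0]-.05,f[1],0.30],[180,0,-14]); print(r.sense()['t'])
look('w_hitch',[('float_mid',.095),('washer',.085),('hitch',0),('threadlock_bottle',0),('ball_bearing',0),('bronze_bushing',0)])
r.reach([p[0]-.05,p[1],0.22],[180,0,15]); print(r.sense()['t'])
look('w_block',[('pin_head',.0665),('linch_pin',.04),('pin_block',0),('ring_bow',.048)])
E
```

```text
[ 0.48536605 -0.22072265  0.066     ] [0.53504805 0.0209344  0.095     ]
3.625
[0.48512248 0.02028498 0.2998623 ] [ 1.79989832e+02  1.10779452e-02 -1.40552394e+01] [5.63404060e-01 5.27665270e-04 4.42557529e-01]
float_mid [305.6   153.696] 0.66 [0.53137531 0.02276485 0.095     ]
washer [302.976 121.104] 0.58 [0.5577018  0.01864792 0.085     ]
hitch [308.8   144.576] 0.69 [0.53118841 0.02314891 0.        ]
threadlock_bottle [394.688 153.984] 0.61 [ 0.4987378  -0.06548179  0.        ]
ball_bearing [225.792 181.008] 0.97 [0.51514094 0.12344438 0.        ]
bronze_bushing [402.176  55.584] 0.6 [ 0.5937194  -0.09091486  0.        ]
4.9917
[ 0.43595781 -0.22006258  0.22047314] [ 1.79979029e+02 -4.21919084e-02  1.50181817e+01] [ 0.51374763 -0.19921968  0.36324709]
pin_head [336.512 133.68 ] 0.68 [ 0.50066847 -0.21385542  0.0665    ]
linch_pin [341.376 156.912] 0.76 [ 0.4831882  -0.22379231  0.04      ]
pin_block [335.808 132.192] 0.85 [ 0.49872335 -0.21619064  0.        ]
ring_bow [338.624 205.584] 0.64 [ 0.44580525 -0.23183921  0.048     ]
```

```bash
cd pics; python3 - <<'E'
import cv2
a=cv2.imread('w_hitch.png')[60:260,200:400]; b=cv2.imread('w_block.png')[60:260,240:440]
cv2.imwrite('c1.png',cv2.hconcat([cv2.resize(a,(400,400),interpolation=2),cv2.resize(b,(400,400),interpolation=2)]))
E
```

```text
(no output)
```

View pics/c1.png

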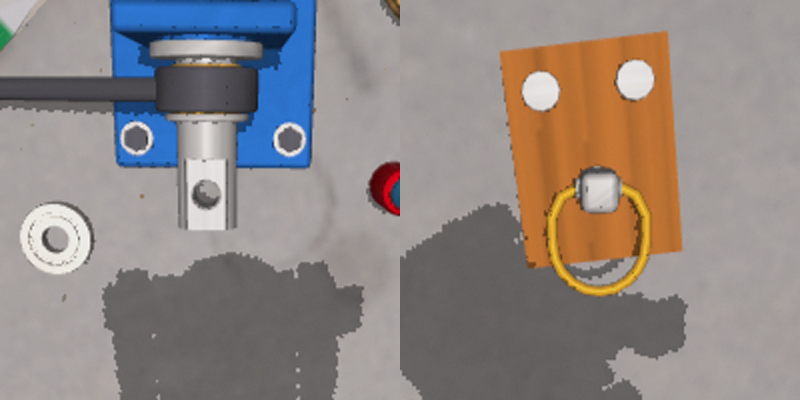

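The hole shows at pixel (303.5,156.5), on the stud's mid-line, and the stud runs vertically in this view, so the hitch's yaw is about -14°. The pin head is at about (340,155) with its bow at (339,206), so the pin's yaw is about 15°.

```bash
python3 - <<'E'
from h import *
E0=r.camera_model('wrist'); 
hd=onz('wrist',(340,155),.0665); bow=onz('wrist',(339,206),.048)
yaw=np.degrees(np.arctan2(*(hd-bow)[[1,0]])); print(hd,bow,yaw,np.linalg.norm((hd-bow)[:2]))
r.reach([hd[0],hd[1],0.13],[180,0,yaw]); 
snap('wrist','w_pre.png'); print(r.sense()['tool_pos'],r.sense()['t'], proj('wrist',hd),proj('wrist',bow))
print(pix('pin_head','wrist'),pix('ring_bow','wrist'))
E
```

```text
[ 0.48662123 -0.22046004  0.0665    ] [ 0.44555239 -0.23222894  0.048     ] 15.99046556534705 0.04272184877835972
[ 0.48692842 -0.22064541  0.13128915] 5.7833 [320.78474    261.36913088] [320.75061454 313.30785544]
(array([322.176, 265.2  ]), 0.57) (array([322.176, 316.992]), 0.77)
```

View pics/w_pre.png

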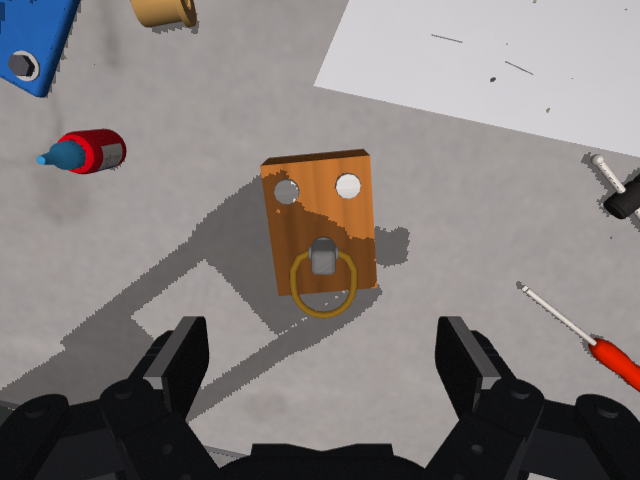

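The head's top face is centred near (323,262) and the finger tips are centred on column 322, so the alignment is good. I'll grasp and lift.

```bash
python3 - <<'E'
from h import *
p=r.sense()['tool_pos']
r.line_to([p[0]-.0003,p[1],.056],vel=.08)
s=r.sense();print(s['tool_pos'],s['ft_force'])
r.move_gripper(0.0,effort=60)
s=r.sense();print(s['t'],s['tool_pos'],s['ft_force'],s['finger_gap'],s['grip_force'])
r.line_to([p[0],p[1],.15],vel=.08)
s=r.sense();print(s['t'],s['tool_pos'],s['ft_force'],s['finger_gap'],s['grip_force'])
snap('wrist','w_grip.png')
for n in ['pin_head','pin_tip','ring_bow','linch_pin']: print(n,pix(n,'wrist'))
print(proj('wrist',s['tool_pos']))
E
```

```text
[ 0.48745363 -0.22161337  0.05651005] [ 1.2175925   0.61149013 -0.01576728]
7.6167 [ 0.48710915 -0.22129061  0.05625455] [-0.19675254  1.54574029  3.07944293] 0.011967423290559673 59.51209008693695
8.9417 [ 0.48692987 -0.22102492  0.14928703] [ 0.71287055 -0.98544884 -2.30073013] 0.011846584626397308 58.89489032530719
pin_head (array([323.2  , 335.904]), 0.8)
pin_tip (array([316.928, 278.112]), 0.57)
ring_bow (array([321.472, 392.592]), 0.93)
linch_pin (array([321.408, 306.912]), 0.65)
[320.70921188 318.92459608]
```

View pics/w_grip.png

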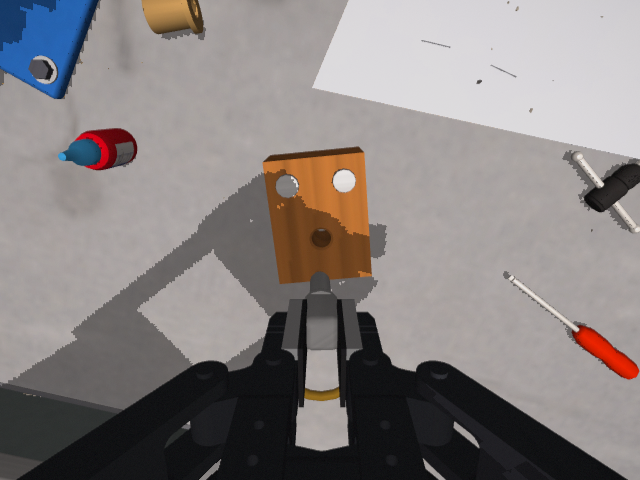

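The pin is held squarely, with its tip at (320,276). Next I go over the hitch at a safe height and check the alignment.

```bash
python3 - <<'E'
from h import *
p=r.sense()['tool_pos']
r.line_to([p[0],p[1],.20],vel=.1)
r.reach([.5297,.0249,.20],[180,0,-14])
r.line_to([.5297,.0249,.153],vel=.1)
r.dwell(.2)
s=r.sense();print(s['t'],s['tool_pos'],s['eef_rot'],s['ft_force'])
im=snap('wrist','w_over.png')
cv2.imwrite('pics/c2.png',cv2.resize(im[180:380,220:420],(600,600),interpolation=2)[:,:,::-1])
for n in ['pin_head','pin_tip','float_mid','washer']: print(n,pix(n,'wrist'))
for z in (.095,.110): print(proj('wrist',[.5297,.0249,z]),proj('wrist',[.5297+.0097,.0249-.00242,z]))
E
```

```text
11.6417 [0.53033158 0.02474335 0.15388259] [-1.79994685e+02 -9.47315255e-02 -1.40016925e+01] [-0.4487253   0.33597739 -1.56074124]
pin_head (array([319.488, 337.008]), 0.73)
pin_tip (array([315.904, 278.112]), 0.97)
float_mid (array([321.728, 259.488]), 0.7)
washer (array([320. , 207.6]), 0.86)
[321.39346168 265.56365658] [321.41496813 248.2402872 ]
[321.36911867 276.57996928] [321.39178133 258.18964239]
```

View pics/c2.png

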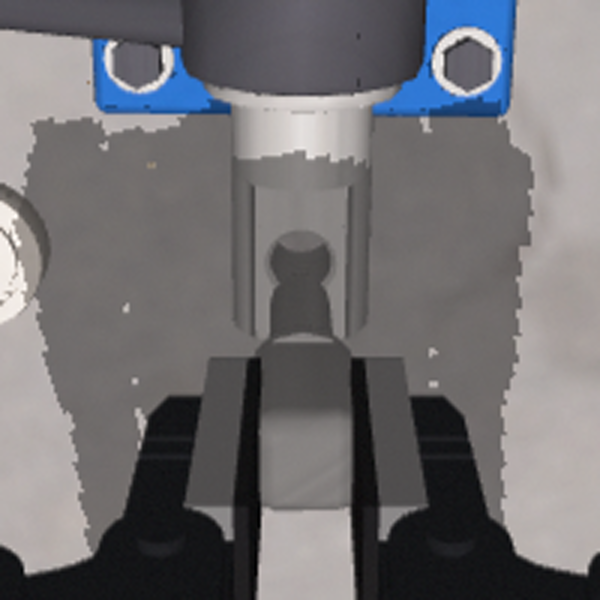

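The hole is at about (320,267), with the stud and shank both centred on column 320, so it is laterally aligned. Now I feel downwards gently.

```bash
cat >> h.py <<'E'
ex=np.array([np.cos(np.radians(-14)),np.sin(np.radians(-14)),0]); ey=np.array([-ex[1],ex[0],0])
def F(n=3):
    return np.mean([(r.dwell(.01),r.sense()['ft_force'])[1] for _ in range(n)],axis=0)
def down(cmd,zmin,f0,lim,step=.0006):
    """lower the command until the upward force passes lim"""
    cmd=np.array(cmd,float)
    while cmd[2]>zmin:
        cmd[2]-=step; r.line_to(cmd,vel=.02)
        f=F(2)-f0
        if f[2]>lim: break
    s=r.sense(); print('t%.2f'%s['t'],'cmd',cmd.round(4),'pos',s['tool_pos'].round(4),'f',f.round(2),'hx %.2f hy %.2f'%(f@ex,f@ey))
    return cmd,f
E
python3 - <<'E'
from h import *
c=np.array([.5297,.0249,.153])
c[2]=.144; r.line_to(c,vel=.03); r.dwell(.2)
f0=F(15); print('f0',f0); np.save('f0.npy',f0)
c,f=down(c,.130,f0,4)
np.save('c.npy',c)
E
```

```text
f0 [ 0.06213104 -0.16211411 -1.84904661]
t19.07 cmd [0.5297 0.0249 0.1296] pos [0.5297 0.0249 0.1296] f [-0.53 -0.17 -0.08] hx -0.47 hy -0.29
```

The tip went straight into the hole with no resistance. I continue to the seat.

```bash
python3 - <<'E'
from h import *
f0=np.load('f0.npy');c=np.load('c.npy')
c,f=down(c,.1150,f0,4,.002)
if f[2]<4: c,f=down(c,.1085,f0,3.5,.0006)
np.save('c.npy',c)
r.dwell(.2); print(F(8)-f0)
im=snap('wrist','seat.png')
snap('side','seat_s.png')
E
```

```text
t21.20 cmd [0.5297 0.0249 0.1136] pos [0.5297 0.0249 0.1135] f [ 0.79  0.43 -0.88] hx 0.66 hy 0.61
t22.53 cmd [0.5297 0.0249 0.1106] pos [0.53   0.0249 0.1112] f [-1.24  0.98  7.04] hx -1.44 hy 0.65
[-1.58522314  0.6252346   7.41998615]
```

It seated at the expected height (TCP 0.111) with about 7 N. I release, back off upwards and check.

```bash
python3 - <<'E'
from h import *
f0=np.load('f0.npy');c=np.load('c.npy')
c[2]+=.0005; r.line_to(c,vel=.02); print(F(8)-f0)
r.move_gripper(.04)
c[2]=.150; r.line_to(c,vel=.1)
im=snap('wrist','rel.png'); print(r.sense()['t'],r.sense()['tool_pos'])
snap('side','rel_s.png')
a=im[150:430,180:460]; b=cv2.imread('pics/rel_s.png')[190:310,260:400,::-1]
cv2.imwrite('pics/c3.png',cv2.hconcat([cv2.resize(a,(400,400)),cv2.resize(b,(400,400),interpolation=2)])[:,:,::-1])
for n in ['pin_head','ring_bow']: print(n,pix(n,'wrist'))
P=c-.0
for k in (0,-.0405): q=P+ex*k; q[2]=.103; print(proj('wrist',q))
E
```

```text
[-0.15069267  0.66403443  5.79138687]
24.1917 [0.52931476 0.02496382 0.14953528]
pin_head (array([321.024, 293.808]), 0.9)
ring_bow (array([320.192, 347.808]), 0.57)
[321.11584692 272.89603214]
[321.0700353  341.23686473]
```

View pics/c3.png

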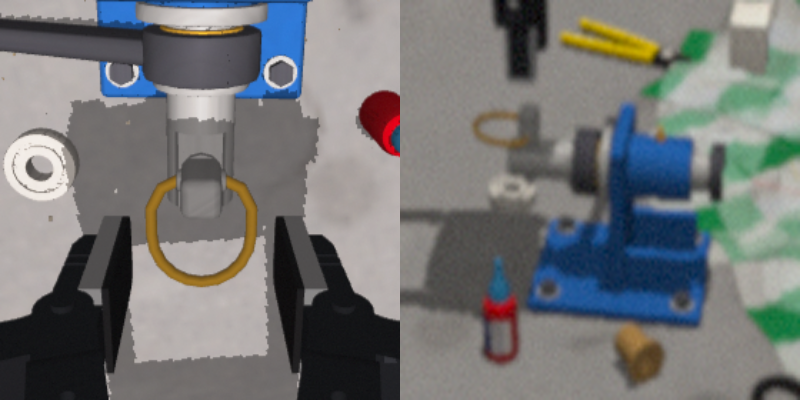

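The pin sits upright with its head on the stud and the ring still open, bow at about (321,347) in the wrist view. Now I push the bow down with closed fingers.

```bash
python3 - <<'E'
from h import *
c=np.load('c.npy'); c[2]=.150
c=c-.0355*ex; r.line_to(c,vel=.1); r.move_gripper(0,effort=30)
c[2]=.120; r.line_to(c,vel=.08); r.dwell(.2); f0=F(10); np.save('f1.npy',f0); print(f0,r.sense()['t'])
hit=0
while c[2]>.060:
    c[2]-=.002; r.line_to(c,vel=.04); f=F(2)-f0
    print('%.3f %.1f'%(c[2],f[2]),end=' | ')
    if f[2]>12: print('STOP');break
    hit=max(hit,f[2])
    if hit>2.5 and f[2]<.6 and c[2]<.075: break
s=r.sense();print(s['t'],s['tool_pos']); np.save('c.npy',c)
im=snap('wrist','push.png');snap('side','push_s.png')
a=im[150:430,180:460]; b=cv2.imread('pics/push_s.png')[190:310,260:400,::-1]
cv2.imwrite('pics/c4.png',cv2.hconcat([cv2.resize(a,(400,400)),cv2.resize(b,(400,400),interpolation=2)])[:,:,::-1])
E
```

```text
[ 0.00776976  0.17294647 -0.16149287] 26.125
0.118 0.1 | 0.116 0.2 | 0.114 0.8 | 0.112 0.4 | 0.110 -0.5 | 0.108 0.3 | 0.106 1.0 | 0.104 3.1 | 0.102 3.4 | 0.100 3.2 | 0.098 3.1 | 0.096 3.4 | 0.094 3.7 | 0.092 3.4 | 0.090 3.8 | 0.088 3.0 | 0.086 2.8 | 0.084 3.5 | 0.082 2.8 | 0.080 2.8 | 0.078 0.8 | 0.076 0.3 | 0.074 -0.2 | 32.2583 [0.49508435 0.03350806 0.07382792]
```

View pics/c4.png

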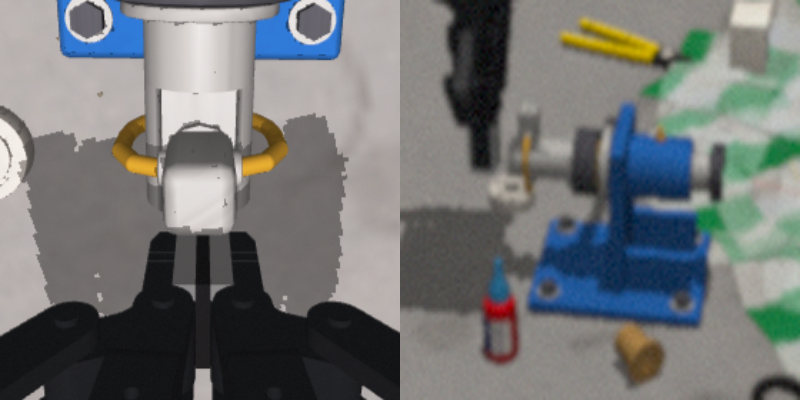

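The ring has snapped shut: it hangs down round the stud on both sides of the pin, and the head is seated. I back off and take a last look before handing in.

```bash
python3 - <<'E'
from h import *
c=np.load('c.npy'); c=c-.012*ex; r.line_to(c,vel=.08); c[2]=.20; r.line_to(c,vel=.12); r.dwell(.3)
im=snap('wrist','fin.png');snap('side','fin_s.png')
a=im[60:260,220:420]; b=cv2.imread('pics/fin_s.png')[190:310,260:400,::-1]
cv2.imwrite('pics/c5.png',cv2.hconcat([cv2.resize(a,(400,400)),cv2.resize(b,(400,400),interpolation=2)])[:,:,::-1])
print(r.sense()['t'])
E
```

```text
34.2583
```

View pics/c5.png

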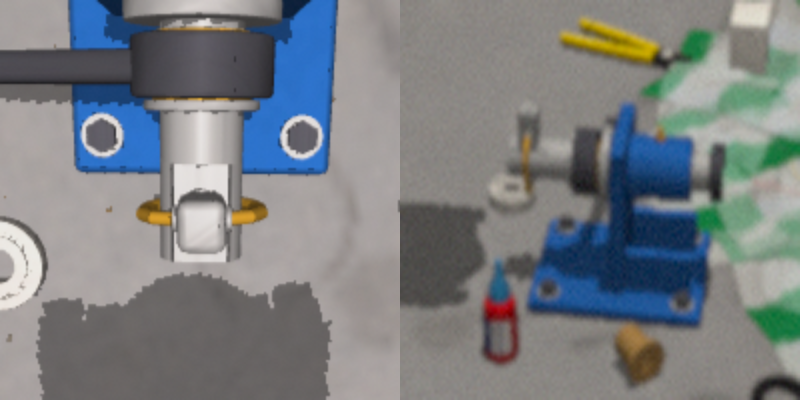

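The pin is home, the ring is shut straight down, and the bystanders are where they were.

```bash
python3 -c "
from station import r
print(r.hand_in())"
```

```text
the job is handed in; nothing more can be done
None
```

The linch pin is through the stud with its head on the flat, the ring is snapped shut under its tip, the bystanders look unmoved, and the job was handed in at about 34 s with no verdict returned.

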